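Find the tired spring clip on the filtration manifold and stopper its port

ROBOT

A 6-joint arm with a two-finger parallel gripper is mounted at the origin on the work surface. World frame = base frame: x ahead of the robot, y to its left, z up, the work surface at z = 0. Lengths are in mm, angles in degrees, forces in N, time in s.
With the tool pointing down it reaches from about 350 to 850 mm from the base axis. Payload 8.1 kg.
Tool frame: the origin (TCP) lies on the centre line of the jaws, within the pads' length; the fingertips stand r.tip_extent ahead of it and the grasp point (between the pads) lies 8 mm behind it (r.tip_extent is the distance from the TCP to the fingertips, in mm); z points along the fingers, y is the direction in which the jaws open and shut (so a half turn about z gives the same grasp; the last joint's range is limited). The gripper opens to 85 mm and grips with 20 to 120 N. Pads are 22 mm wide; open, the fingers measure 114 mm over their backs; the gripper's body (76 mm by 85 mm) begins 54 mm behind the grasp point. The pads swing forward as they close: fully open they stand 13 mm farther back than shut.
Start: joints at [-72.96, 7.471, 85.268, -0, 87.261, -4.893], TCP at [224.132, -556.57, 242.292] pointing down, gripper open.
Joint ranges: [-169.43, 169.43], [-51.17, 129.36], [1.28, 143.12], [-76.62, 256.62], [0, 156.53], [-152.29, 152.29]. Speed limits (degrees/s): [136.94, 136.94, 159.86, 180, 180, 180].

INTERFACE

Orientations are given as [roll, pitch, yaw] about the fixed x, y, z axes, in that order (R = Rz(yaw) Ry(pitch) Rx(roll)).
In Python, from bench import sense, optics, hand_in, spotter, r gives the robot as it stands.
- The arm moves only by the tool apply_moves, never from a script. Its argument "series" is a list of rows, each a list of 3 entries, a list of its own where there are three numbers: the opening, from 0 (shut) to 1 (fully open), then the shift along the world's x, y, z in m, then the turn about the world's z in rad. In form: [[grip, [x, y, z], turn], ...]. A call has 1 to 5 rows; each row is the pose to reach, as a shift and turn from the pose measured when the call began; what a row does not reach only later rows make up. A row lasts 1/8 s, in which the tool goes at most 62.5 mm and 10.7 degrees, less where a joint would pass 70% of its speed; a pose out of reach is approached as far as the arm can. A call with a gripper value outside its range is refused whole. The fingers move at their own pace and stop on an object; "grip_force" is the grip in N (left out, the last holds). Time passes only in rows, so rows that repeat a pose let the fingers close. It gives the time, the measured TCP pose, the force and the opening at its end, in the units of the state.
- sense(): the state, without advancing time (a new reading comes with each control period).
- optics.snapshot(name): name is "scene" or "top"; returns a dict with "color" (420x560x3 uint8, blue, green, red), "intrinsics" (3x3 intrinsics, pixels), "rvec" (rotation vector, rad) and "tvec" (3), from world to camera coordinates, as OpenCV has them. Camera axes: x right, y down, z forward; pixel columns grow to the right and rows downward; lengths in mm; the calibration is good to about 2 mm. A picture is of the moment at which its call begins. There is no depth.
- hand_in(): hands the job in, once; it reports no verdict.
Trained networks look in a picture, given as the dict that the camera call returned (one of the last four; its "shot" number tells which), for a name from the list of things; names that differ only in an ending like _2 or _b are one class to them, and where a whole thing is asked for, a point or a joint stands for the part that bears it (a point fixed in the world has none). Each returns a list of dicts, best first, with "p" (0 to 1); they miss things now and then, are a little off and sometimes report something else, mostly with a low value. They report only what shows in the picture. A call takes as long as a camera call. They do not tell look-alikes from the thing itself.
- spotter.search_frame(picture, query): "xyz" ([x, y, z] in mm, in the coordinates of the camera as it stood for that picture, good to about 4 mm: the middle of the surface that is visible of it).
- spotter.masks_of(picture, query): "mask" (420x560 bool, what is visible of it).
The state is a dict: "time": time; "joint_pos": joint angles; "qd": joint speeds; "joint_efforts": joint torques, N m; "tool_pos": TCP position; "tcp_rot": TCP orientation; "ft_force": force on the tool from outside, world axes, zero at the start; "wrist_torque": the same for the moment, N m; "finger_gap": finger opening in mm.
Only numpy, scipy, OpenCV 4.12 (cv2) and the standard library are available. Lean on these libraries where they do the work, as an engineer would, in place of code of your own. Each camera call takes 0.05 s, during which the arm holds its last target.

TASK

One of the three spring tongues on the filtration manifold has gone soft. Going from left to right as the robot sees them, press down on each tongue in turn at the middle of its free length with the fingertips, steadily at about 8 N for a good half second and never above 15 N, and judge how far it gives. Then take the soft one's station out of use: put the rubber stopper that fits fully home and upright in that station's port, let go, and leave the other stopper and the things around undisturbed.

Things in the scene. Friction and masses are not known exactly. Their poses are not given: they have to be found in the camera images.
- manifold: fixed steel filtration manifold, 340 mm (own y) by 185 mm; origin on the table under its middle, z up. Its -x side faces the robot, its +y end is the left as the robot sees it. In front a 50 mm wide port rail, top 40 mm above the table, with 3 ports; behind, on a 12 mm base plate, 3 dark clamp posts (top 58 mm), each with a spring tongue reaching towards the robot; stations 120 mm apart
- press_left (a point): the middle of the free length of the left spring tongue, on its upper face, about 49 mm above the table at rest: the place to press straight down. It moves with the tongue. Under 8 N here a sound tongue goes down about 2.5 to 4 mm, a soft one more than twice as far, 6 to 9 mm (the less, the nearer the clamp a broad fingertip's edge bears). They look alike; one of the three is soft
- port_left (a point): the centre of the mouth of the left station's port, in the top of the port rail (40 mm above the table), 80 mm nearer the robot than that station's press point: an upright round hole 23 mm in diameter, 28 mm deep
- press_middle (a point): the middle of the free length of the middle spring tongue, on its upper face, about 49 mm above the table at rest: the place to press straight down. It moves with the tongue. Under 8 N here a sound tongue goes down about 2.5 to 4 mm, a soft one more than twice as far, 6 to 9 mm (the less, the nearer the clamp a broad fingertip's edge bears). They look alike; one of the three is soft
- port_middle (a point): the centre of the mouth of the middle station's port, in the top of the port rail (40 mm above the table), 80 mm nearer the robot than that station's press point: an upright round hole 23 mm in diameter, 28 mm deep
- press_right (a point): the middle of the free length of the right spring tongue, on its upper face, about 49 mm above the table at rest: the place to press straight down. It moves with the tongue. Under 8 N here a sound tongue goes down about 2.5 to 4 mm, a soft one more than twice as far, 6 to 9 mm (the less, the nearer the clamp a broad fingertip's edge bears). They look alike; one of the three is soft
- port_right (a point): the centre of the mouth of the right station's port, in the top of the port rail (40 mm above the table), 80 mm nearer the robot than that station's press point: an upright round hole 23 mm in diameter, 28 mm deep
- stopper: the black rubber stopper that fits the ports, standing upright: below, a stem 20 mm in diameter and 22 mm long; above, a head 32 mm in diameter and 28 mm high to grip (50 mm in all). Origin at the centre of the stem's underside, z up. Fully home, the head rests on the rail and the origin is 22 mm below the port's mouth
- thick_stopper: a thicker black rubber stopper that does not fit the ports, standing upright: stem 31 mm in diameter, head 42 mm in diameter, 50 mm high in all; origin at the centre of its underside. Leave it alone
- dishes: a low stack of three whitish round dishes, 60 mm across, 42 mm high; origin at the centre of its underside. A bystander, leave it alone
- jar_cap: a blue screw cap lying flat, 48 mm across, 16 mm high; origin at the centre of its underside. A bystander, leave it alone
- beaker: an open glass beaker, 72 mm across, 85 mm high; origin at the centre of its underside. A bystander, leave it alone
- sample_bottle: a white plastic bottle, 68 mm across, 140 mm high; origin at the centre of its underside. A bystander, leave it alone
- stain_jar: a small amber jar with a black cap, 52 mm across, 70 mm high; origin at the centre of its underside. A bystander, leave it alone
- funnel_cup: an amber open filter cup on a white foot, 74 mm across, 120 mm high; origin at the centre of its underside. A bystander, leave it alone
- tongue_left: the left spring tongue: a metal cantilever strip 26 mm wide, 3 mm thick, free for about 88 mm, round-ended, clear of the base plate beneath by 34 mm; origin inside its clamp post at the root, 55 mm farther from the robot than the press point; x points away from the robot
- tongue_middle: the middle spring tongue: a metal cantilever strip 26 mm wide, 3 mm thick, free for about 88 mm, round-ended, clear of the base plate beneath by 34 mm; origin inside its clamp post at the root, 55 mm farther from the robot than the press point; x points away from the robot
- tongue_right: the right spring tongue: a metal cantilever strip 26 mm wide, 3 mm thick, free for about 88 mm, round-ended, clear of the base plate beneath by 34 mm; origin inside its clamp post at the root, 55 mm farther from the robot than the press point; x points away from the robot
Not all that is in view belongs to the job. What is shaped like the stopper but blue is not meant.

How it is judged:
By the outcome, as a careful person would: the job done as asked, in the order asked, and still so for the second after the job is handed in, with the robot touching nothing.
It also fails if it takes over 72 s, if anything falls off the work surface, if the arm or the gripper's body presses on something with over 40 N, if the wrist force passes 120 N, or if a joint passes its speed limit or range.

## Working session

There is one attempt and no reset: what is moved stays moved. The work goes in short steps, Python scripts to look and compute and a tool call to move; the robot and the scene stay as the last step left them, time stands still between calls to the robot, and variables do not carry over. Pictures are saved under pics/ and viewed, and the job is handed in when it is done.

Besides the shell and the picture viewer there is one more tool, called after "Request:" in YAML: its name, and indented under it one key for each argument. apply_moves: Moves the arm, as the interface text tells. Its arguments: {"type":"object","properties":{"series":{"type":"array"},"grip_force":{"type":"number"}},"required":["series"]}

```bash
ls; mkdir -p pics; python3 - <<'E'
from bench import sense, optics, spotter, r
import cv2
print(sense()); print(r.tip_extent, [a for a in dir(r) if a[0]!='_'])
for n in ("scene","top"):
    p=optics.snapshot(n); cv2.imwrite(f"pics/{n}0.png",p["color"]); print(n,p["intrinsics"],p["rvec"],p["tvec"],p["shot"])
E
```

```text
pics
{'time': 0.0, 'joint_pos': array([-7.29592533e+01,  7.51418435e+00,  8.53294723e+01, -3.31001807e-04,
        8.72608701e+01, -4.89394062e+00]), 'qd': array([-0.06799815,  0.03095961, -0.0370599 , -0.0325929 ,  0.02284634,
       -0.05824149]), 'joint_efforts': array([-1.97924215e-03, -5.69416165e+01, -5.00546801e+01, -2.78040197e-04,
        1.49217522e-02,  3.74379601e-05]), 'tool_pos': array([ 223.98555924, -556.05840008,  241.25218627]), 'tcp_rot': array([-1.79895826e+02, -8.58793779e-03,  2.19346957e+01]), 'ft_force': array([-0.00958705, -0.20859152,  0.47745254]), 'wrist_torque': array([ 0.02773534, -0.00496094, -0.05610363]), 'finger_gap': 85.3879431290066}
11.0 ['PlanningError', 'tip_extent']
scene [[520.02869852   0.         274.67199778]
 [  0.         520.02869852 215.5175963 ]
 [  0.           0.           1.        ]] [ 2.2665488   0.78842332 -0.31657202] [-419.55645253 -187.96579792 1522.8185922 ] 1
top [[391.24061656   0.         278.99543557]
 [  0.         391.24061656 206.3560286 ]
 [  0.           0.           1.        ]] [ 2.14970415 -2.10294183  0.23432695] [-22.17419518 556.87406452 925.98130416] 2
```

View pics/scene0.png

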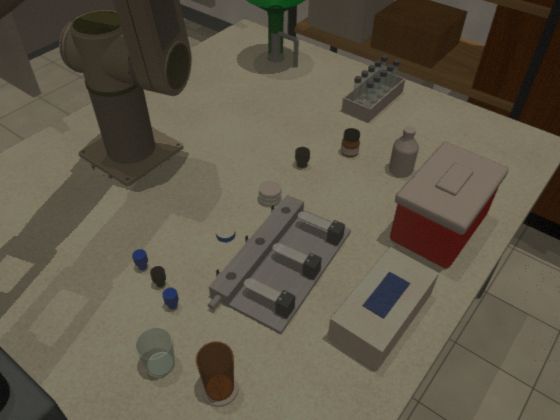

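View pics/top0.png

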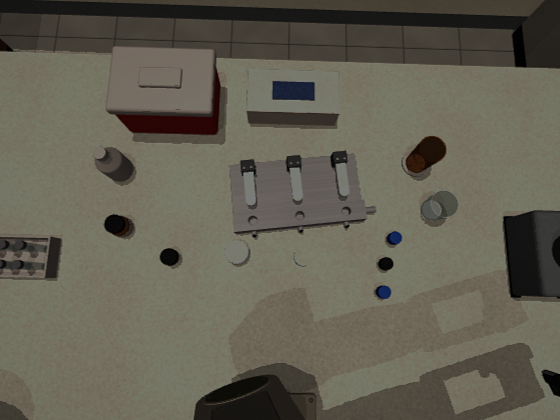

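```bash
cat > h.py <<'E'
from bench import sense, optics, spotter, r
import cv2, numpy as np
def R(p): return cv2.Rodrigues(np.array(p["rvec"],float))[0]
def c2w(p,x): return R(p).T@(np.array(x)-np.array(p["tvec"]).ravel())
def proj(p,X): return cv2.projectPoints(np.array(X,float).reshape(-1,3),np.array(p["rvec"],float),np.array(p["tvec"],float),p["intrinsics"],None)[0].reshape(-1,2)
def ray(p,uv,z):
    d=R(p).T@(np.linalg.inv(p["intrinsics"])@np.array([uv[0],uv[1],1.])); c=-R(p).T@np.array(p["tvec"]).ravel()
    return c+d*(z-c[2])/d[2]
E
python3 - <<'E'
from h import *
np.set_printoptions(precision=1,suppress=True)
for n in ("top","scene"):
    p=optics.snapshot(n)
    for q in "manifold press_left press_middle press_right port_left port_middle port_right stopper thick_stopper dishes jar_cap beaker sample_bottle stain_jar funnel_cup tongue_left".split():
        for d in spotter.search_frame(p,q)[:4]:
            print(n,q,round(d["p"],2),c2w(p,d["xyz"]),proj(p,c2w(p,d["xyz"]))[0])
print(sense()["time"])
E
```

```text
top manifold 0.8 [602.6 -50.    7.9] [294.  193.5]
top manifold 0.29 [ 574.7 -428.3   50.7] [443.1 203.9]
top press_left 0.72 [603.4  67.9  46.6] [248.8 188.6]
top press_middle 0.81 [619.8 -50.1  46.7] [295.1 183.5]
top press_middle 0.61 [441.9  89.6  42.4] [237.8 252.1]
top press_right 0.75 [ 635.8 -171.2   47.9] [342.1 178.6]
top press_right 0.17 [603.8  63.9  48.9] [250.3 188.2]
top port_left 0.67 [597.3 -54.4  13.8] [295.8 195. ]
top port_middle 0.84 [595.8 -53.2  14.9] [295.4 195.5]
top port_right 0.61 [598.6 -55.3  13.5] [296.1 194.5]
top stopper 0.58 [ 425.5 -278.    49.7] [386.3 261.7]
top stopper 0.56 [ 348.4 -266.    49.1] [382.5 293.6]
top stopper 0.52 [ 482.8 -297.8   51.4] [393.7 238.7]
top thick_stopper 0.51 [424.4 262.9  49.5] [166.3 257.5]
top dishes 0.87 [442.9  92.1  42.9] [236.8 251.6]
top dishes 0.68 [617.2 -53.8  45.2] [296.4 184.7]
top beaker 0.64 [ 575.  -429.3   50.6] [443.4 203.8]
top sample_bottle 0.64 [646.  400.1  90.9] [112.4 164. ]
top stain_jar 0.82 [500. 384.  70.] [116.3 224.5]
top funnel_cup 0.65 [603.2 -52.2  11.8] [294.9 193. ]
top funnel_cup 0.64 
[... 750 characters left out ...]
.2] [157.9 274.2]
scene stopper 0.59 [ 492.6 -309.7   51.2] [168.7 296.5]
scene thick_stopper 0.62 [432.9 253.1  50.3] [302.5 153.3]
scene thick_stopper 0.47 [ 632.9 -174.4   46.6] [260.1 290.4]
scene dishes 0.89 [447.   83.   42.1] [267.9 190.8]
scene jar_cap 0.65 [607.5 -80.   16.8] [277.8 266.2]
scene jar_cap 0.48 [450.5 -91.8   4.6] [224.5 241. ]
scene beaker 0.88 [ 561.9 -411.9   54. ] [155.  347.8]
scene sample_bottle 0.75 [662.5 391.5  79.2] [402.6 153. ]
scene stain_jar 0.63 [508.6 368.9  47.2] [348.3 144.3]
scene funnel_cup 0.69 [ 699.  -382.8   72.7] [215.9 372.8]
scene funnel_cup 0.43 [ 428.5 -283.1   50. ] [157.4 274. ]
scene tongue_left 0.86 [604.   63.2  52.1] [313.2 219.9]
1.8
```

```bash
python3 - <<'E'
from h import *
np.set_printoptions(precision=1,suppress=True)
a=cv2.imread("pics/top0.png");b=cv2.imread("pics/scene0.png")
def crop(im,x,y,w,h,s,n): 
    c=cv2.resize(im[y:y+h,x:x+w],None,fx=s,fy=s,interpolation=cv2.INTER_CUBIC); c=np.clip((c/255.)**0.6*255*1.1,0,255).astype('uint8')
    cv2.imwrite(n,c)
crop(a,220,140,180,100,4.4,"pics/t1.png")
crop(b,200,190,160,140,4.2,"pics/s1.png")
crop(a,360,220,60,90,6,"pics/t2.png")
E
```

```text
(no output)
```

View pics/t1.png

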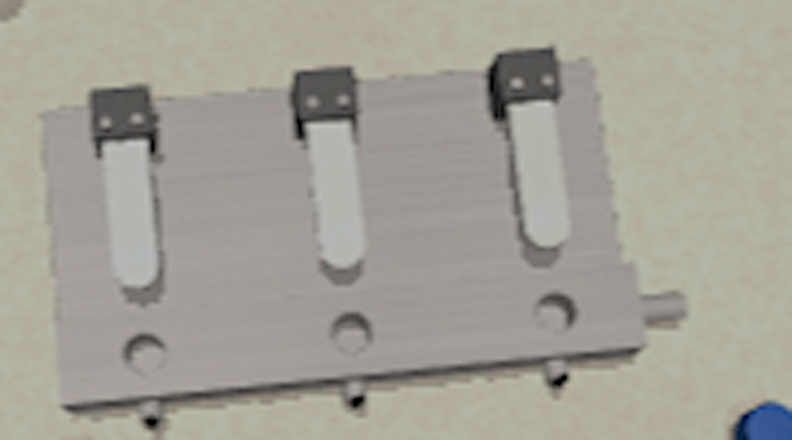

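View pics/s1.png

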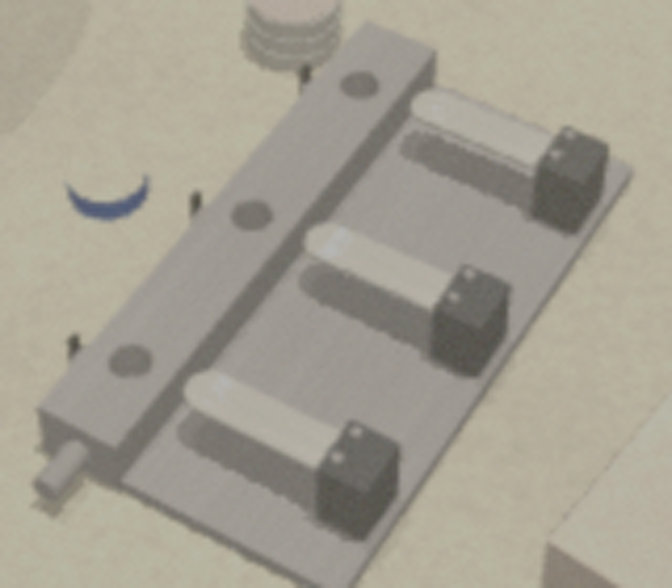

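View pics/t2.png

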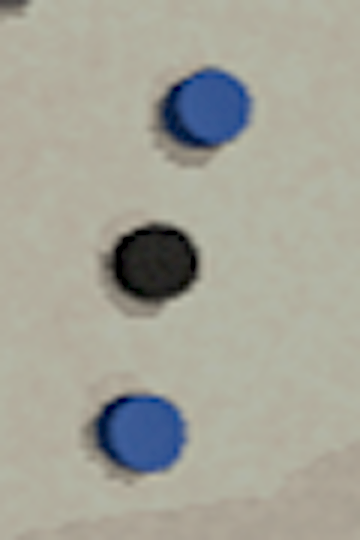

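```bash
python3 - <<'E'
from h import *
from scipy.optimize import least_squares
np.set_printoptions(precision=1,suppress=True)
t=optics.snapshot("top"); s=optics.snapshot("scene")
T=lambda l:np.array(l)/4.4+[220,140]-.4; S=lambda l:np.array(l)/4.2+[200,190]-.4
# local: port at (-80,0,40) rel. press
ports_t=T([(146,350),(352,332),(556,312)]);ports_s=S([(359,85),(252,215),(130,361)])
tips_t=T([(138,288),(344,268),(547,247)]); 
tips_s=S([(412,100),(305,236),(185,385)])
loc=np.array([[-80,y,40] for y in(120,0,-120)]); tip=np.array([[-44,y,49] for y in(120,0,-120)])
def W(l,v):
    c,sn=np.cos(v[2]),np.sin(v[2]); return np.c_[v[0]+c*l[:,0]-sn*l[:,1],v[1]+sn*l[:,0]+c*l[:,1],l[:,2]]
for name,use in (("both",(1,1)),("top",(1,0)),("scene",(0,1))):
    f=lambda v:np.r_[use[0]*(proj(t,W(loc,v))-ports_t).ravel(),use[0]*(proj(t,W(tip,v))-tips_t).ravel(),use[1]*(proj(s,W(loc,v))-ports_s).ravel(),use[1]*(proj(s,W(tip,v))-tips_s).ravel()*.5]
    o=least_squares(f,[617,-52,0]);v=o.x
    print(name,v[:2],np.degrees(v[2]),np.abs(o.fun).max())
    print(W(np.array([[0,y,49] for y in(120,0,-120)]),v)); print(W(loc,v))
for n,p in (("top",t),("scene",s)):
    for d in spotter.masks_of(p,"stopper")[:4]:
        ys,xs=np.nonzero(d["mask"]); print(n,d["p"],xs.mean(),ys.mean(),xs.min(),xs.max(),ys.min(),ys.max(),p["color"][d["mask"]].mean(0))
print(ray(t,(386.0,263.4),50))
for yx in (386.0,263.4),: pass
st=sense(); print(st["time"],st["tool_pos"],st["tcp_rot"])
E
```

```text
both [618.4 -52.5] 7.051815870181922 0.7586415778204696
[[ 603.6   66.6   49. ]
 [ 618.4  -52.5   49. ]
 [ 633.1 -171.6   49. ]]
[[ 524.2   56.8   40. ]
 [ 539.   -62.3   40. ]
 [ 553.7 -181.4   40. ]]
top [618.9 -52.5] 7.074203397895304 0.7639808881921226
[[ 604.1   66.6   49. ]
 [ 618.9  -52.5   49. ]
 [ 633.6 -171.6   49. ]]
[[ 524.7   56.7   40. ]
 [ 539.5  -62.4   40. ]
 [ 554.2 -181.5   40. ]]
scene [617.5 -52.2] 7.0685335713932025 0.6123586005698058
[[ 602.7   66.9   49. ]
 [ 617.5  -52.2   49. ]
 [ 632.2 -171.3   49. ]]
[[ 523.3   57.    40. ]
 [ 538.1  -62.    40. ]
 [ 552.8 -181.1   40. ]]
top 0.74 382.47398843930637 291.9942196531792 375 390 286 298 [72.9 35.  20.4]
top 0.53 385.76704545454544 263.59090909090907 378 393 257 270 [16.1 18.7 19.3]
top 0.5 393.52317880794703 238.10596026490066 386 401 232 244 [69.9 30.3 15.2]
scene 0.59 157.98901098901098 275.7106227106227 150 165 265 287 [34.5 42.  44.5]
scene 0.58 138.99401197604791 257.8263473053892 133 144 250 267 [76.7 46.3 36.6]
scene 0.56 170.15625 297.578125 162 177 288 309 [75.3 48.1 39. ]
[ 421.3 -276.9   50. ]
2.0 [ 224.1 -556.6  242.3] [-180.     0.    21.9]
```

Request:
apply_moves:
  series:
    - [0,[0.031,0.051,0],-0.06]
    - [0,[0.062,0.102,0],-0.12]
    - [0,[0.093,0.153,0],-0.18]
    - [0,[0.124,0.204,0],-0.24]
    - [0,[0.155,0.255,0],-0.26]
  grip_force: 40

```text
time: 2.62
tool_pos: [379.9, -299.9, 242.5]
tcp_rot: [180.0, -0.0, 6.9]
ft_force: [1.2, -0.6, 0.1]
finger_gap: -0.3
```

Request:
apply_moves:
  series:
    - [0,[0.031,0.051,0],0]
    - [0,[0.062,0.102,0],0]
    - [0,[0.093,0.153,-0.02],0]
    - [0,[0.124,0.204,-0.04],0]
    - [0,[0.155,0.255,-0.06],0]

```text
time: 3.25
tool_pos: [535.2, -44.2, 182.8]
tcp_rot: [179.9, -0.1, 6.9]
ft_force: [1.3, -1.1, 0.4]
finger_gap: -0.1
```

Request:
apply_moves:
  series:
    - [0,[0.027,0.044,-0.02],0]
    - [0,[0.054,0.088,-0.05],0]
    - [0,[0.068,0.111,-0.09],0]
    - [0,[0.0685,0.111,-0.107],0.003]
    - [0,[0.0685,0.111,-0.107],0.003]

```text
time: 3.88
tool_pos: [602.2, 66.4, 74.1]
tcp_rot: [179.9, 0.1, 7.1]
ft_force: [-0.4, 0.0, -0.4]
finger_gap: 0.0
```

```bash
python3 - <<'E'
from h import *
np.set_printoptions(precision=2,suppress=True)
for n in("top","scene"):
    p=optics.snapshot(n); c=p["color"]; x,y,w,h=(210,130,180,130) if n=="top" else (220,150,180,140)
    c=cv2.resize(c[y:y+h,x:x+w],None,fx=4.2,fy=4.2,interpolation=cv2.INTER_CUBIC); cv2.imwrite(f"pics/{n}2.png",np.clip((c/255.)**.6*280,0,255).astype('uint8'))
s=sense();print(s["time"],s["tool_pos"],s["tcp_rot"],s["ft_force"])
E
```

```text
3.975 [604.22  65.93  77.14] [179.92  -0.18   7.07] [-0.03  0.85  0.12]
```

View pics/scene2.png

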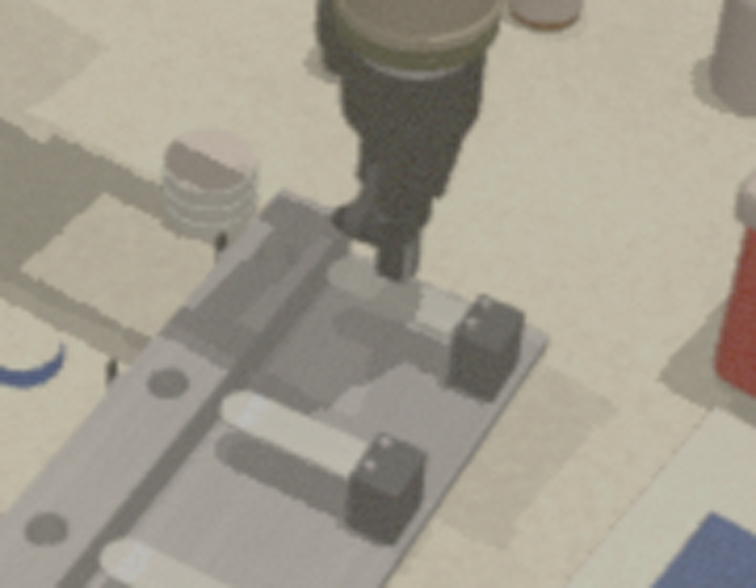

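Request:
apply_moves:
  series:
    - [0,[0,0.0005,-0.006],0]
    - [0,[0,0.0005,-0.011],0]
    - [0,[0,0.0005,-0.014],0]
    - [0,[0,0.0005,-0.015],0]
    - [0,[0,0.0005,-0.015],0]

```text
time: 4.6
tool_pos: [604.1, 66.4, 62.0]
tcp_rot: [179.9, -0.2, 7.1]
ft_force: [-0.2, -0.1, 0.4]
finger_gap: 0.1
```

Request:
apply_moves:
  series:
    - [0,[0,0,-0.001],0]
    - [0,[0,0,-0.002],0]
    - [0,[0,0,-0.003],0]
    - [0,[0,0,-0.0035],0]
    - [0,[0,0,-0.0035],0]

```text
time: 5.22
tool_pos: [604.2, 66.4, 58.7]
tcp_rot: [179.9, -0.2, 7.1]
ft_force: [-0.5, -0.6, 2.0]
finger_gap: -0.1
```

Request:
apply_moves:
  series:
    - [0,[0,0,-0.001],0]
    - [0,[0,0,-0.0015],0]
    - [0,[0,0,-0.0015],0]

```text
time: 5.6
tool_pos: [604.2, 66.5, 57.4]
tcp_rot: [179.9, -0.2, 7.1]
ft_force: [-1.8, -0.0, 5.5]
finger_gap: -0.1
```

Request:
apply_moves:
  series:
    - [0,[0,0,-0.0005],0]
    - [0,[0,0,-0.001],0]
    - [0,[0,0,-0.001],0]

```text
time: 5.98
tool_pos: [604.3, 66.5, 56.9]
tcp_rot: [179.9, -0.2, 7.1]
ft_force: [-3.1, 0.2, 5.8]
finger_gap: 0.3
```

```bash
python3 -c "
from h import *
s=sense();print(s['time'],s['tool_pos'],s['ft_force'])"
```

```text
5.975 [604.25330136  66.46047473  56.85622129] [-3.07122082  0.22377693  5.83219407]
```

Request:
apply_moves:
  series:
    - [0,[-0.0005,0,-0.0006],0]
    - [0,[-0.0005,0,-0.001],0]
    - [0,[-0.0005,0,-0.001],0]

```text
time: 6.35
tool_pos: [604.2, 66.5, 56.7]
tcp_rot: [179.9, -0.2, 7.1]
ft_force: [-2.1, -1.1, 7.1]
finger_gap: 0.0
```

Request:
apply_moves:
  series:
    - [0,[0,0,-0.0011],0]
    - [0,[0,0,-0.0012],0]
    - [0,[0,0,-0.0012],0]
    - [0,[0,0,-0.0012],0]
    - [0,[0,0,-0.0012],0]

```text
time: 6.98
tool_pos: [604.3, 66.5, 56.1]
tcp_rot: [179.9, -0.2, 7.1]
ft_force: [-5.3, -0.4, 8.0]
finger_gap: -0.1
```

Request:
apply_moves:
  series:
    - [0,[-0.0005,0,-0.001],0]
    - [0,[-0.0005,0,-0.001],0]
    - [0,[-0.0005,0,-0.001],0]
    - [0,[-0.0005,0,-0.001],0]
    - [0,[-0.0005,0,-0.001],0]

```text
time: 7.6
tool_pos: [604.2, 66.5, 56.1]
tcp_rot: [179.9, -0.3, 7.1]
ft_force: [-4.2, -0.0, 8.2]
finger_gap: 0.2
```

Request:
apply_moves:
  series:
    - [0,[0,0,0.012],0]
    - [0,[0.001,-0.01,0.018],0]
    - [0,[0.0075,-0.065,0.018],0]
    - [0,[0.0142,-0.119,0.018],0]
    - [0,[0.0142,-0.119,0.018],0]

```text
time: 8.22
tool_pos: [618.8, -57.1, 74.5]
tcp_rot: [179.8, -0.3, 6.8]
ft_force: [0.0, -0.0, 0.4]
finger_gap: 0.2
```

Request:
apply_moves:
  series:
    - [0,[0,0,0],0]
    - [0,[0,0,0],0]

```text
time: 8.48
tool_pos: [618.6, -56.6, 74.5]
tcp_rot: [179.8, -0.3, 6.8]
ft_force: [-0.6, 0.9, -0.1]
finger_gap: 0.4
```

Overshoot was captured; correct y by +4 mm and descend.

Request:
apply_moves:
  series:
    - [0,[0,0.004,-0.006],0.004]
    - [0,[0,0.004,-0.011],0.004]
    - [0,[0,0.004,-0.0125],0.004]
    - [0,[0,0.004,-0.0125],0.004]

```text
time: 8.98
tool_pos: [618.4, -52.4, 61.6]
tcp_rot: [179.8, -0.3, 7.1]
ft_force: [-0.8, 0.4, 0.2]
finger_gap: 0.1
```

Request:
apply_moves:
  series:
    - [0,[0,0,-0.001],0]
    - [0,[0,0,-0.002],0]
    - [0,[0,0,-0.003],0]
    - [0,[0,0,-0.0035],0]
    - [0,[0,0,-0.0035],0]

```text
time: 9.6
tool_pos: [618.6, -52.4, 58.2]
tcp_rot: [179.8, -0.3, 7.1]
ft_force: [0.5, -0.0, 1.8]
finger_gap: 0.2
```

Request:
apply_moves:
  series:
    - [0,[0,0,-0.001],0]
    - [0,[0,0,-0.0018],0]
    - [0,[0,0,-0.0018],0]
    - [0,[0,0,-0.0018],0]

```text
time: 10.1
tool_pos: [618.6, -52.5, 56.6]
tcp_rot: [179.8, -0.3, 7.1]
ft_force: [-1.7, -0.7, 3.0]
finger_gap: 0.2
```

Request:
apply_moves:
  series:
    - [0,[0,0,-0.001],0]
    - [0,[0,0,-0.002],0]
    - [0,[0,0,-0.0028],0]
    - [0,[0,0,-0.0028],0]

```text
time: 10.6
tool_pos: [618.8, -52.4, 54.1]
tcp_rot: [179.8, -0.3, 7.1]
ft_force: [-2.7, 0.2, 6.0]
finger_gap: 0.2
```

Request:
apply_moves:
  series:
    - [0,[-0.0005,0,-0.001],0]
    - [0,[-0.0005,0,-0.0022],0]
    - [0,[-0.0005,0,-0.0022],0]
    - [0,[-0.0005,0,-0.0022],0]

```text
time: 11.1
tool_pos: [618.9, -52.4, 52.6]
tcp_rot: [179.8, -0.4, 7.1]
ft_force: [-1.8, -0.1, 6.9]
finger_gap: 0.1
```

Request:
apply_moves:
  series:
    - [0,[-0.0005,0,-0.0013],0]
    - [0,[-0.0005,0,-0.0018],0]
    - [0,[-0.0005,0,-0.0018],0]
    - [0,[-0.0005,0,-0.0018],0]
    - [0,[-0.0005,0,-0.0018],0]

```text
time: 11.72
tool_pos: [619.0, -52.4, 51.7]
tcp_rot: [179.8, -0.5, 7.1]
ft_force: [-2.3, 1.0, 9.2]
finger_gap: -0.1
```

Request:
apply_moves:
  series:
    - [0,[-0.0005,0,-0.001],0]
    - [0,[-0.0005,0,-0.001],0]
    - [0,[-0.0005,0,-0.001],0]
    - [0,[-0.0005,0,-0.001],0]
    - [0,[-0.0005,0,-0.001],0]

```text
time: 12.35
tool_pos: [619.0, -52.4, 51.6]
tcp_rot: [179.8, -0.5, 7.1]
ft_force: [-2.8, 1.3, 8.1]
finger_gap: 0.0
```

Request:
apply_moves:
  series:
    - [0,[0,0,0.014],0]
    - [0,[0.001,-0.015,0.024],0]
    - [0,[0.008,-0.065,0.024],0]
    - [0,[0.0125,-0.105,0.024],0]
    - [0,[0.014,-0.118,0.024],0]

```text
time: 12.98
tool_pos: [633.0, -173.9, 76.1]
tcp_rot: [179.7, -0.6, 6.9]
ft_force: [-1.4, -0.0, -0.8]
finger_gap: -0.0
```

Request:
apply_moves:
  series:
    - [0,[0,0,0],0]
    - [0,[0,0,0],0]

```text
time: 13.22
tool_pos: [632.8, -173.2, 76.0]
tcp_rot: [179.8, -0.6, 7.0]
ft_force: [-0.1, 0.3, -0.1]
finger_gap: 0.2
```

Request:
apply_moves:
  series:
    - [0,[0,0.0015,-0.006],0]
    - [0,[0,0.0015,-0.011],0]
    - [0,[0,0.0015,-0.014],0]
    - [0,[0,0.0015,-0.014],0]

```text
time: 13.72
tool_pos: [632.5, -171.4, 61.4]
tcp_rot: [179.8, -0.5, 7.0]
ft_force: [-0.1, -0.2, -0.4]
finger_gap: -0.1
```

Request:
apply_moves:
  series:
    - [0,[0,0,-0.001],0]
    - [0,[0,0,-0.002],0]
    - [0,[0,0,-0.003],0]
    - [0,[0,0,-0.0035],0]
    - [0,[0,0,-0.0035],0]

```text
time: 14.35
tool_pos: [632.6, -171.5, 58.2]
tcp_rot: [179.8, -0.5, 7.0]
ft_force: [-2.2, 0.1, 4.2]
finger_gap: 0.2
```

Request:
apply_moves:
  series:
    - [0,[0,0,-0.001],0]
    - [0,[0,0,-0.0015],0]
    - [0,[0,0,-0.0015],0]

```text
time: 14.72
tool_pos: [632.7, -171.4, 57.1]
tcp_rot: [179.8, -0.5, 7.0]
ft_force: [-2.6, 0.7, 5.9]
finger_gap: -0.0
```

Request:
apply_moves:
  series:
    - [0,[-0.0005,0,-0.001],0]
    - [0,[-0.0005,0,-0.0015],0]
    - [0,[-0.0005,0,-0.0015],0]
    - [0,[-0.0005,0,-0.0015],0]

```text
time: 15.22
tool_pos: [632.7, -171.5, 56.4]
tcp_rot: [179.8, -0.6, 7.0]
ft_force: [-3.6, 1.3, 7.4]
finger_gap: -0.1
```

Request:
apply_moves:
  series:
    - [0,[-0.0005,0,-0.001],0]
    - [0,[-0.0005,0,-0.0011],0]
    - [0,[-0.0005,0,-0.0011],0]
    - [0,[-0.0005,0,-0.0011],0]
    - [0,[-0.0005,0,-0.0011],0]

```text
time: 15.85
tool_pos: [632.7, -171.5, 56.2]
tcp_rot: [179.7, -0.6, 7.0]
ft_force: [-3.4, 2.3, 8.9]
finger_gap: -0.0
```

Request:
apply_moves:
  series:
    - [0,[0,0,-0.0008],0]
    - [0,[0,0,-0.0008],0]
    - [0,[0,0,-0.0008],0]
    - [0,[0,0,-0.0008],0]

```text
time: 16.35
tool_pos: [632.7, -171.5, 56.1]
tcp_rot: [179.7, -0.6, 7.0]
ft_force: [-4.9, 0.7, 7.9]
finger_gap: -0.2
```

Request:
apply_moves:
  series:
    - [0,[-0.002,0,0.04],0]
    - [0.2,[-0.05,-0.025,0.08],-0.1]
    - [0.8,[-0.1,-0.05,0.09],-0.2]
    - [0.8,[-0.15,-0.075,0.09],-0.3]
    - [0.8,[-0.19,-0.096,0.09],-0.367]

```text
time: 16.98
tool_pos: [441.0, -268.3, 146.1]
tcp_rot: [179.7, -0.7, -14.2]
ft_force: [0.7, -0.8, -0.6]
finger_gap: 68.2
```

```bash
python3 - <<'E'
from h import *
np.set_printoptions(precision=1,suppress=True)
C=[]
for n in("scene",):
    p=optics.snapshot(n); c=p["color"]; x,y,w,h=(100,190,220,160)
    c=cv2.resize(c[y:y+h,x:x+w],None,fx=3.6,fy=3.6,interpolation=cv2.INTER_CUBIC); cv2.imwrite(f"pics/{n}3.png",np.clip((c/255.)**.6*280,0,255).astype('uint8'))
t=cv2.imread("pics/top0.png")
q=optics.snapshot("top"); cv2.imwrite("pics/top3.png",q["color"])
# silhouette check: predicted cylinder outlines at candidate positions vs. first-image masks
from scipy.optimize import least_squares
a=np.linspace(0,2*np.pi,24,endpoint=False)
def pts(x,y):
    P=[]
    for z,r_ in((0,10),(22,10),(22,16),(50,16)): P.append(np.c_[x+r_*np.cos(a),y+r_*np.sin(a),0*a+z])
    return np.vstack(P)
def cen(p,x,y):
    m=np.zeros((420*4,560*4),np.uint8)
    for sl in(slice(0,48),slice(48,96)):
        hull=cv2.convexHull((proj(p,pts(x,y)[sl])*4).astype(np.float32)).astype(int); cv2.fillConvexPoly(m,hull,1)
    ys,xs=np.nonzero(m); return np.array([xs.mean()/4,ys.mean()/4, xs.min()/4,xs.max()/4,ys.min()/4,ys.max()/4])
for x,y in((421,-277),(423,-278),(425,-280)):
    print(x,y,cen(q,x,y),cen(p,x,y))
s0=cv2.imread("pics/scene0.png")
for im,(x0,x1,y0,y1) in((t,(370,402,250,278)),(s0,(145,175,258,292))):
    sub=im[y0:y1,x0:x1].max(2); m=(sub<50).astype(np.uint8)
    n,l,st,ce=cv2.connectedComponentsWithStats(m)
    for i in range(1,n):
        if st[i,4]>40: print(ce[i]+[x0,y0],st[i,0]+x0,st[i,0]+st[i,2]-1+x0,st[i,1]+y0,st[i,1]+st[i,3]-1+y0,st[i,4])
s=sense();print(s["time"],s["tool_pos"],s["tcp_rot"],s["ft_force"])
E
```

```text
421 -277 [384.5 263.7 376.5 392.2 256.8 270.2] [158.3 275.6 149.8 166.2 265.  287.5]
423 -278 [384.8 262.9 376.8 392.8 256.  269.5] [158.5 276.3 150.  166.5 265.5 288.2]
425 -280 [385.5 262.1 377.5 393.5 255.2 268.8] [158.5 277.3 150.  166.5 266.5 289.2]
[385.1 263.5] 378 392 257 270 157
[158.1 276. ] 151 164 267 286 217
17.075 [ 439.4 -269.1  145.6] [179.7  -0.6 -14.3] [ 1.1  1.  -0.1]
```

View pics/scene3.png

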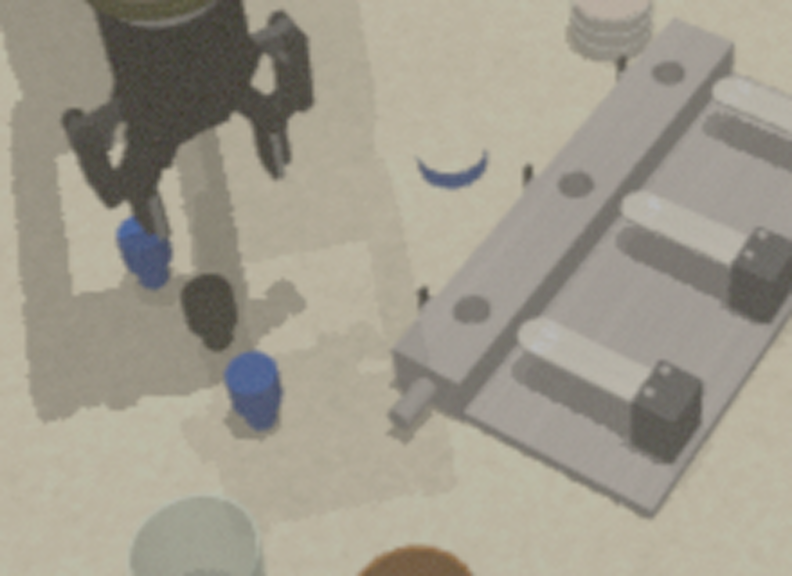

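Request:
apply_moves:
  series:
    - [0.8,[-0.012,-0.006,-0.02],0]
    - [0.8,[-0.017,-0.009,-0.045],0]
    - [0.8,[-0.017,-0.009,-0.06],0]
    - [0.8,[-0.017,-0.009,-0.065],0]
    - [0.8,[-0.017,-0.009,-0.065],0]

```text
time: 17.7
tool_pos: [422.9, -277.9, 80.7]
tcp_rot: [179.7, -0.6, -14.3]
ft_force: [0.3, 0.5, 0.1]
finger_gap: 68.2
```

```bash
python3 - <<'E'
from h import *
np.set_printoptions(precision=1,suppress=True)
p=optics.snapshot("scene"); c=p["color"]; x,y,w,h=(90,190,120,130)
c=cv2.resize(c[y:y+h,x:x+w],None,fx=4.5,fy=4.5,interpolation=cv2.INTER_CUBIC); cv2.imwrite(f"pics/s4.png",np.clip((c/255.)**.6*280,0,255).astype('uint8'))
s=sense();print(s["time"],s["tool_pos"],s["tcp_rot"],s["ft_force"])
E
```

```text
17.75 [ 423.2 -278.2   81.2] [179.7  -0.6 -14.3] [-0.4 -0.3  0.1]
```

View pics/s4.png

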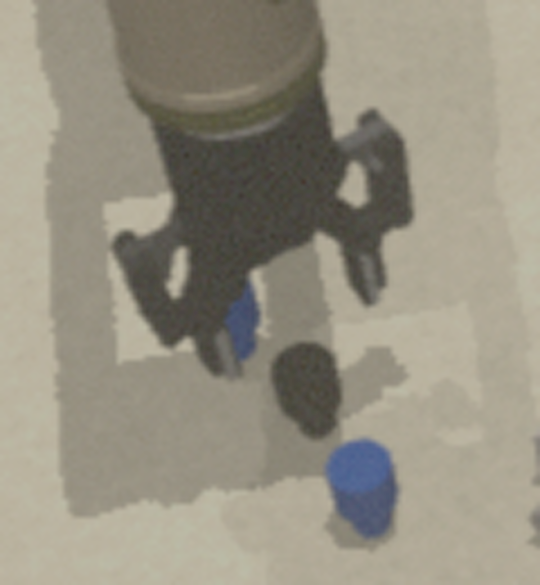

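Request:
apply_moves:
  series:
    - [0.8,[-0.0005,0,-0.015],0]
    - [0.8,[-0.0005,0,-0.03],0]
    - [0.8,[-0.0005,0,-0.042],0]
    - [0.8,[-0.0005,0,-0.045],0]
    - [0.8,[-0.0005,0,-0.045],0]

```text
time: 18.38
tool_pos: [422.5, -278.1, 35.9]
tcp_rot: [179.7, -0.6, -14.3]
ft_force: [0.0, -0.7, 0.7]
finger_gap: 68.4
```

Request:
apply_moves:
  series:
    - [0,[0,0,0],0]
    - [0,[0,0,0],0]
    - [0,[0,0,0],0]
    - [0,[0,0,0],0]
    - [0,[0,0,0],0]
  grip_force: 40

```text
time: 19.0
tool_pos: [422.9, -278.4, 36.5]
tcp_rot: [179.7, -0.6, -14.3]
ft_force: [-0.4, 0.6, 6.4]
finger_gap: 30.7
```

Request:
apply_moves:
  series:
    - [0,[0,0,0.015],0]
    - [0,[0,0,0.05],0]
    - [0,[0,0,0.085],0]
    - [0,[0,0,0.1],0]
    - [0,[0,0,0.1],0]

```text
time: 19.62
tool_pos: [423.5, -278.9, 137.6]
tcp_rot: [179.6, -0.8, -14.3]
ft_force: [0.7, 0.1, -0.6]
finger_gap: 30.7
```

```bash
python3 - <<'E'
from h import *
np.set_printoptions(precision=1,suppress=True)
for n,(x,y,w,h) in(("scene",(90,150,140,150)),):
    p=optics.snapshot(n); c=p["color"]
    c=cv2.resize(c[y:y+h,x:x+w],None,fx=4,fy=4,interpolation=cv2.INTER_CUBIC); cv2.imwrite(f"pics/{n}5.png",np.clip((c/255.)**.5*280,0,255).astype('uint8'))
s=sense();print(s["time"],s["tool_pos"],s["tcp_rot"],s["ft_force"],s["finger_gap"])
E
```

```text
19.675 [ 422.8 -278.3  136.1] [179.7  -0.6 -14.3] [ 0.6  1.2 -1.7] 30.538523236639126
```

View pics/scene5.png

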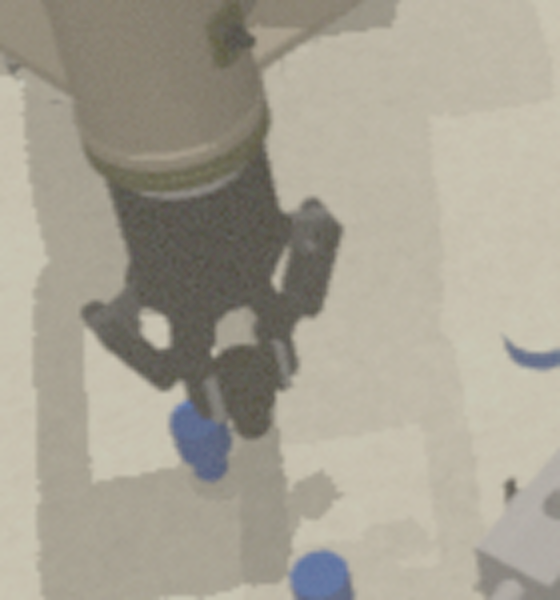

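Request:
apply_moves:
  series:
    - [0,[0.023,0.043,0],0.08]
    - [0,[0.05,0.093,0],0.17]
    - [0,[0.077,0.143,0],0.26]
    - [0,[0.1,0.186,0],0.34]
    - [0,[0.114,0.212,0],0.372]

```text
time: 20.3
tool_pos: [536.2, -63.8, 133.8]
tcp_rot: [179.7, -0.5, 7.2]
ft_force: [-0.3, 0.3, -1.0]
finger_gap: 31.0
```

Request:
apply_moves:
  series:
    - [0,[0,0,0],0]
    - [0,[0,0,0],0]

```text
time: 20.55
tool_pos: [534.8, -63.8, 131.8]
tcp_rot: [179.8, -0.3, 7.2]
ft_force: [-0.5, 0.4, -0.7]
finger_gap: 31.1
```

Request:
apply_moves:
  series:
    - [0,[0.004,0.0015,-0.02],0]
    - [0,[0.0042,0.0015,-0.035],0]
    - [0,[0.0042,0.0015,-0.045],0]
    - [0,[0.0042,0.0015,-0.0475],0]
    - [0,[0.0042,0.0015,-0.0475],0]

```text
time: 21.18
tool_pos: [539.1, -62.5, 84.6]
tcp_rot: [179.8, -0.3, 7.2]
ft_force: [-1.2, 0.5, -0.3]
finger_gap: 30.6
```

```bash
python3 - <<'E'
from h import *
np.set_printoptions(precision=1,suppress=True)
for n,(x,y,w,h) in(("scene",(200,160,130,130)),("top",(230,150,140,110))):
    p=optics.snapshot(n); c=p["color"]
    c=cv2.resize(c[y:y+h,x:x+w],None,fx=4.5,fy=4.5,interpolation=cv2.INTER_CUBIC); cv2.imwrite(f"pics/{n}6.png",np.clip((c/255.)**.5*280,0,255).astype('uint8'))
s=sense();print(s["time"],s["tool_pos"],s["tcp_rot"],s["ft_force"],s["finger_gap"])
E
```

```text
21.275 [539.5 -62.4  85.1] [179.8  -0.3   7.2] [-0.5  0.2  0.9] 30.742306798021247
```

View pics/scene6.png

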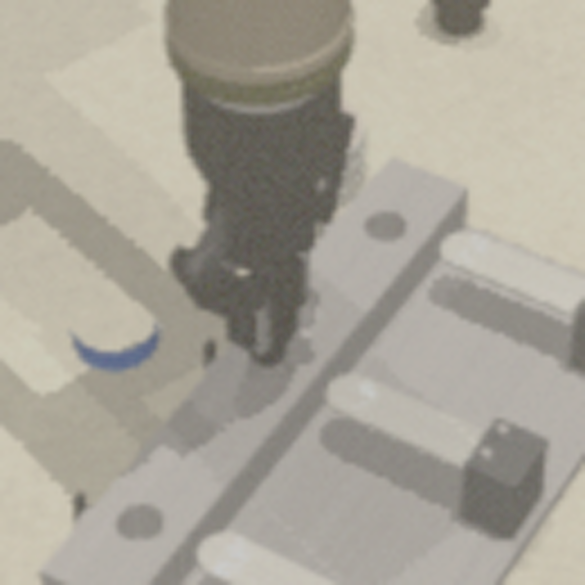

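View pics/top6.png

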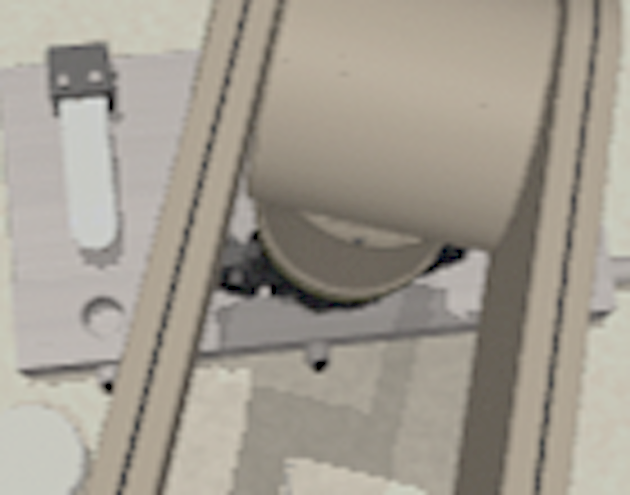

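Request:
apply_moves:
  series:
    - [0,[-0.0003,0,-0.003],0]
    - [0,[-0.0003,0,-0.006],0]
    - [0,[-0.0003,0,-0.009],0]
    - [0,[-0.0003,0,-0.0105],0]
    - [0,[-0.0003,0,-0.0105],0]

```text
time: 21.9
tool_pos: [539.1, -62.4, 74.3]
tcp_rot: [179.8, -0.3, 7.2]
ft_force: [-0.5, -0.2, -0.3]
finger_gap: 30.9
```

Request:
apply_moves:
  series:
    - [0,[0,0,-0.002],0]
    - [0,[0,0,-0.004],0]
    - [0,[0,0,-0.004],0]

```text
time: 22.28
tool_pos: [538.9, -62.4, 70.1]
tcp_rot: [179.8, -0.3, 7.2]
ft_force: [-0.2, 0.6, -0.4]
finger_gap: 31.0
```

Request:
apply_moves:
  series:
    - [0,[0,0,-0.003],0]
    - [0,[0,0,-0.006],0]
    - [0,[0,0,-0.009],0]
    - [0,[0,0,-0.012],0]
    - [0,[0,0,-0.013],0]

```text
time: 22.9
tool_pos: [538.7, -62.3, 56.7]
tcp_rot: [179.8, -0.3, 7.2]
ft_force: [-0.5, -0.2, -0.4]
finger_gap: 30.5
```

Request:
apply_moves:
  series:
    - [0,[0,0,-0.001],0]
    - [0,[0,0,-0.0025],0]
    - [0,[0,0,-0.0025],0]

```text
time: 23.28
tool_pos: [538.8, -62.4, 54.7]
tcp_rot: [179.8, -0.3, 7.2]
ft_force: [-1.9, 0.1, 4.2]
finger_gap: 30.5
```

Request:
apply_moves:
  series:
    - [0,[0,0,-0.001],0]
    - [0,[0,0,-0.0015],0]
    - [0,[0,0,-0.0015],0]

```text
time: 23.65
tool_pos: [539.0, -62.4, 54.6]
tcp_rot: [179.8, -0.3, 7.2]
ft_force: [-7.0, 1.1, 14.3]
finger_gap: 31.0
```

Request:
apply_moves:
  series:
    - [0.0,[0,0,0.0005],0]
    - [0.6,[0,0,0.0005],0]
    - [0.6,[0,0,0.0005],0]
    - [0.6,[0,0,0.0005],0]
    - [0.6,[0,0,0.0005],0]

```text
time: 24.28
tool_pos: [538.8, -62.4, 54.9]
tcp_rot: [179.8, -0.2, 7.2]
ft_force: [0.3, 0.5, 0.5]
finger_gap: 51.0
```

Request:
apply_moves:
  series:
    - [0.6,[0,0,0.005],0]
    - [0.6,[0,0,0.02],0]
    - [0.6,[0,0,0.05],0]
    - [0.6,[0,0,0.09],0]
    - [0.6,[0,0,0.12],0]

```text
time: 24.9
tool_pos: [539.6, -62.5, 178.2]
tcp_rot: [179.7, -0.4, 7.2]
ft_force: [-0.3, -0.2, -0.5]
finger_gap: 51.3
```

Request:
apply_moves:
  series:
    - [0.6,[-0.02,-0.05,0.03],0]
    - [0.6,[-0.05,-0.1,0.06],0]
    - [0.6,[-0.07,-0.15,0.06],0]
    - [0.6,[-0.09,-0.2,0.06],0]
    - [0.6,[-0.1,-0.22,0.06],0]

```text
time: 25.52
tool_pos: [438.4, -285.2, 239.9]
tcp_rot: [179.6, -0.5, 7.1]
ft_force: [0.1, 0.9, 0.8]
finger_gap: 51.3
```

```bash
python3 - <<'E'
from h import *
np.set_printoptions(precision=1,suppress=True)
for n,(x,y,w,h) in(("scene",(100,130,240,180)),("top",(220,140,180,120))):
    p=optics.snapshot(n); c=p["color"]; cv2.imwrite(f"pics/{n}7full.png",c)
    for z in(68,): print(n,proj(p,[[539,-62.3,68],[539,-62.3,40]]))
    f=3.3 if n=="scene" else 4.4
    c=cv2.resize(c[y:y+h,x:x+w],None,fx=f,fy=f,interpolation=cv2.INTER_CUBIC); cv2.imwrite(f"pics/{n}7.png",np.clip((c/255.)**.5*280,0,255).astype('uint8'))
    for d in spotter.search_frame(p,"stopper")[:5]: print(round(d["p"],2),c2w(p,d["xyz"]))
s=sense();print(s["time"],s["tool_pos"],s["tcp_rot"],s["ft_force"],s["finger_gap"])
E
```

```text
scene [[259.4 233.4]
 [259.7 241.3]]
0.6 [ 360.  -272.3   47.1]
0.57 [ 493.2 -308.3   47.2]
0.46 [546.7 -70.1  69.8]
top [[300.2 213.1]
 [299.3 215.1]]
0.54 [540.8 -62.3  65.1]
0.54 [ 482.6 -294.9   51. ]
0.47 [ 352.1 -263.5   50.7]
25.725 [ 439.7 -282.5  239.1] [179.7  -0.5   7.2] [-0.2  0.2  0.5] 51.25705749536328
```

View pics/scene7.png

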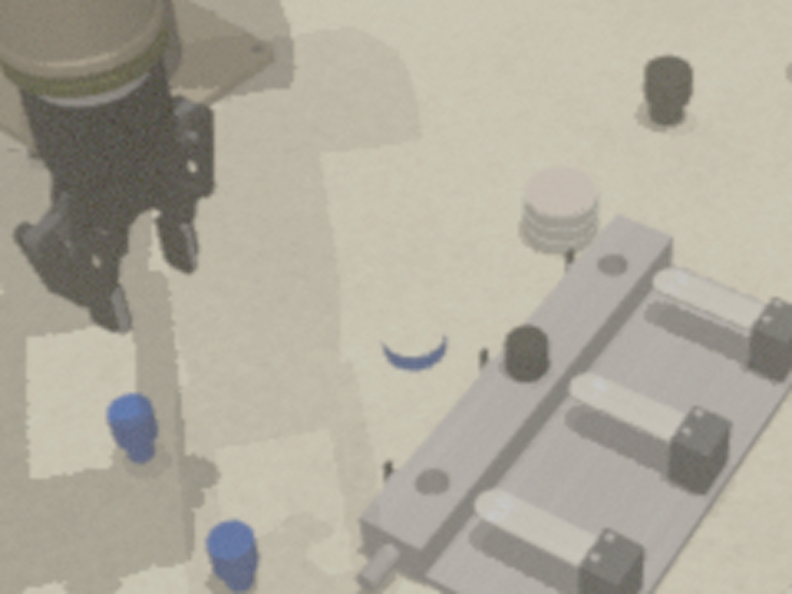

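View pics/top7.png

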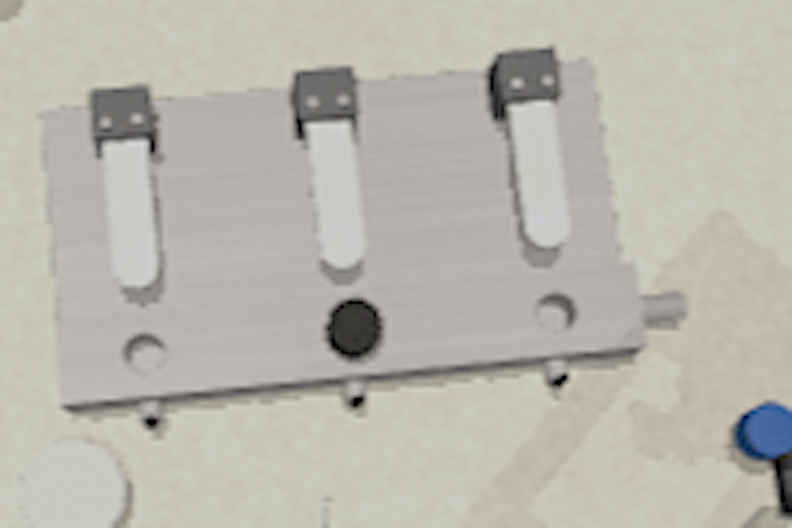

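```bash
python3 -c "
from bench import hand_in
print(hand_in())"
```

```text
the job is handed in; nothing more can be done
None
```

The middle tongue is the soft one. The right-size black stopper is now fully home and upright in the middle port. I handed the job in at about 25.7 s, and `hand_in` reports no verdict.

I pressed the tongues left, middle, right at their press points and held each at about 8 N for at least half a second. The deflections assume contact at a TCP height of about 60 mm.

| Tongue | Force while held (N) | Deflection (mm) | Judgement |
|---|---|---|---|
| Left | 8.0–8.2 | about 3.7 | sound |
| Middle | 8.1–9.2 | about 8 | soft |
| Right | 7.9–8.9 | about 3.8 | sound |

- **Force limit:** the highest reading was 9.2 N. The force was only read at the end of each move. There was also 2–5 N of sideways force from friction during the holds.
- **Insertion:** the stopper went in without resistance. It then seated at the expected height and took about 14 N as I pushed it home.
- **Last checks:** after letting go and backing away, both cameras show the stopper upright in the middle port, where a fully seated one should appear. The thick stopper, dishes, cap and two blue look-alikes look undisturbed. I did not look at the bottle, stain jar, beaker and funnel cup again in the final pictures, but the arm did not go near them.
- **Disagreement:** the detection network placed the stopper's head about 8 mm off in both x and y in the scene camera, but within 2 mm in the top camera. I relied on my own projection of the expected position, which matches the picture.

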